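Put the drained parts baskets in the dryer

ROBOT

A 7-joint arm with a two-finger parallel gripper is mounted at the origin on the work surface. World frame = base frame: x ahead of the robot, y to its left, z up, the work surface at z = 0. Lengths are in mm, angles in rad, forces in N, time in s.
With the tool pointing down it reaches from about 400 to 875 mm from the base axis. Payload 4.4 kg.
Tool frame: the origin (TCP) lies on the centre line of the jaws, within the pads' length; the fingertips stand 19 mm ahead of it and the grasp point (between the pads) is the TCP; z points along the fingers, y is the line along which they close (so a half turn about z gives the same grasp; the last joint's range is limited). The gripper opens to 85 mm and grips with 20 to 120 N. Pads are 22 mm wide; open, the fingers measure 114 mm over their backs; the gripper's body (76 mm by 85 mm) begins 54 mm behind the grasp point. The pads swing forward as they close: fully open they stand 13 mm farther back than shut.
Start: joints at [-1.308, 0.628, 0.038, 1.517, -0.027, 0.996, -0.02], TCP at [209.867, 615.202, 250.313] pointing down, gripper open.
Joint ranges: [-3.06, 3.06], [-0.37, 2.12], [-1.25, 1.32], [0.18, 2.47], [-1.1, 4.24], [0.23, 1.98], [-2.94, 2.94]. Speed limits (rad/s): [2.57, 2.57, 3.14, 3.14, 3.14, 3.14, 3.14].

INTERFACE

Orientations are given as [roll, pitch, yaw] about the fixed x, y, z axes, in that order (R = Rz(yaw) Ry(pitch) Rx(roll)).
In Python, from cell import ctrl, viewer, silhouettes gives the robot as it stands.
- The arm moves only by the shell command python3 -m creep 'ROWS'. ROWS is JSON, a list of rows, each an object with "jaw": the gripper command: -1 is shut, 1 is fully open, values between are in proportion; "xyz": the shift along the tool's x, y, z in mm, a list of three; "angular": the turn, a rotation vector about the tool's x, y, z in rad, a list of three. In form: [{"jaw": jaw, "xyz": [tx, ty, tz], "angular": [rx, ry, rz]}, ...]. A call has 1 to 12 rows; each row is the pose to reach, as a shift and turn from the pose commanded when the call began, along the tool's axes at that moment; what a row does not reach only later rows make up. A row lasts 1/8 s, in which the tool goes at most 62.5 mm and 10.7 degrees, less where a joint would pass 70% of its speed; a pose out of reach is approached as far as the arm can. A call with a gripper value outside its range is refused whole. The fingers move at their own pace and stop on an object; the grip force is fixed at half the most. Time passes only in rows, so rows that repeat a pose let the fingers close. It gives the time, the measured TCP pose, the force, the opening and the grip force at its end, in the units of the state.
- ctrl.read_state(): the state, without advancing time (a new reading comes with each control period).
- viewer.get_image(name): name is "scene" or "top" or "wrist"; returns (picture, depth): 400x640x3 uint8, red, green, blue; 400x640 float32, mm along the optical axis (not along the pixel's ray), 0 where there is no reading.
- viewer.camera_model(name): a dict with "fx", "fy", "cx", "cy" (pixels), "T" (4x4, takes a point from camera to world coordinates). Camera axes: x right, y down, z forward; pixel columns grow to the right and rows downward; lengths in mm; the calibration is good to about 2 mm. A picture is of the moment at which its call begins: read the wrist's pose just before it. camera_model takes no time and is no camera call; for the wrist camera it gives the pose at the moment of the call.
- ctrl.finish_job(): hands the job in; it is judged then, once.
Trained networks look in the newest picture that a camera, given by its name, has taken for a name from the list of things; names that differ only in an ending like _2 or _b are one class to them, and where a whole thing is asked for, a point or a joint stands for the part that bears it (a point fixed in the world has none). Each returns a list of dicts, best first, with "score" (0 to 1); they miss things now and then, are a little off and sometimes report something else, mostly with a low value. They report only what shows in the picture. A call takes as long as a camera call. They do not tell look-alikes from the thing itself.
- silhouettes(camera, target): "pixels" (400x640 bool, what is visible of it) and "xy" ([column, row] in pixels, amid what is visible of it).
The state is a dict: "clock": time; "qpos": joint angles; "qd": joint speeds; "tau": joint torques, N m; "eef_pos": TCP position; "tool_rot": TCP orientation; "force": force on the tool from outside, world axes, zero at the start; "torque": the same for the moment, N m; "width": finger opening in mm; "gripper_force": force on a finger pad.
Only numpy, scipy, OpenCV 4.12 (cv2) and the standard library are available. Lean on these libraries where they do the work, as an engineer would, in place of code of your own. Each camera call takes 0.05 s, during which the arm holds its last target. There are 200 camera calls.

TASK

Get the washed parts baskets into the parts dryer: first lift the output flange that stands in the way of the drawer over to the rubber mat and stand it there upright, wholly on the mat, before you pull the drawer. Then open the drawer, lift every basket that hangs on the drip rack up and off its hook and stand it upright on the drawer floor, push the drawer fully home, and only then press the start button. Leave the oil bottle, the tin on the dryer and the spanner where they are.

Things in the scene. Friction and masses are not known exactly. Their poses are not given: they have to be found in the camera images.
- dryer: Grey steel benchtop parts dryer, 240 deep (own x) x 360 wide (own y) x 167 mm high, with one drawer in its front, which faces the robot. Origin: centre of its underside, on the bench. Own x points to the back, z up. Flat top with louvres and the start button.
- drawer_floor (a point): Centre of the drawer's inner floor, 24 mm above the bench. Axes as the dryer; pulls out to own -x. Open tray, inside 108 (x) x 300 mm (y), walls 50 mm above this floor. Front panel 350 wide, 14 thick, from 21 to 153 mm above the bench, outer face 68 mm before this point; it moves with the drawer. When shut, this point is 54 mm behind the dryer's front edge.
- drawer_handle (a point): Middle of the drawer's pull handle: level round bar 10 mm thick, 130 mm long along own y, 140 mm above the bench, centre line 42 mm before the panel's face (37 mm clear behind it), on two 8 mm stems 55 mm either side. Hook it from above behind the bar or pinch it. Axes as drawer_floor.
- drawer (a joint): How far the drawer is out, m: 0 shut, 0.155 at its stop; may start some mm ajar. Slides stiffly (2 N, more if fast), stays where left. Baskets go in from above when it is out 0.13 or more.
- start_top (a point): Centre of the top face of the dryer's start button: grey, round, 42 mm diameter, a mushroom head on a black base at the right front of the dryer's top, 30 mm above that top. Pressed straight down.
- start (a joint): Travel of the start button, m: 0 released, 0.006 fully down (about 5 N), springs back. Pressed means beyond 0.004 for 0.1 s or more.
- rack: Drip rack: tray and dark crossbar (top 220 mm high, 75 mm behind the origin, own +x). Origin on the bench. Four double-prong hooks at own y -135, -45, 45, 135 mm: 6 mm wires, 42 mm clear between the pair, reach from the crossbar to own -x, seat at x = -13 mm (208 mm high), tips turned up to 224 mm at x = -36 mm.
- flange_mid (a point): Half-way up (36 mm) a steel output flange left standing on the bench before the drawer, in its way: foot disc 70 mm diameter x 12 mm, above it a hub 38 mm diameter, 72 mm high in all; about 0.6 kg. Own z up through the hub.
- mat: Black rubber mat flat on the bench, 110 (own x) x 120 mm (own y), 2 mm thick, fixed. Origin: centre of its underside.
- oil: Bystander: grey plastic bottle, 64 mm diameter, 190 mm high. Origin: centre of its underside.
- tin: Bystander: steel tin, 66 mm diameter, 60 mm high, on top of the dryer, left of its middle. Origin: centre of its underside.
- wrench: Bystander: spanner lying on the bench to the robot's left. Origin: under its middle.
- basket1_bar (a point): Centre of the handle bar (10 x 10 mm, 76 long along own y) of a parts basket, or None if absent. Box 50 (x) x 76 (y) x 42 mm high; a strap at each short end carries the bar, centre 105 mm above the underside. 0.3 kg. All alike. Hangs by the bar on a rack hook, a prong either side of the middle: raise it 25 to 45 mm, then bring it out to the rack's own -x. Own z up.
- basket2_bar (a point): Centre of the handle bar (10 x 10 mm, 76 long along own y) of a parts basket, or None if absent. Box 50 (x) x 76 (y) x 42 mm high; a strap at each short end carries the bar, centre 105 mm above the underside. 0.3 kg. All alike. Hangs by the bar on a rack hook, a prong either side of the middle: raise it 25 to 45 mm, then bring it out to the rack's own -x. Own z up.
- basket3_bar (a point): Centre of the handle bar (10 x 10 mm, 76 long along own y) of a parts basket, or None if absent. Box 50 (x) x 76 (y) x 42 mm high; a strap at each short end carries the bar, centre 105 mm above the underside. 0.3 kg. All alike. Hangs by the bar on a rack hook, a prong either side of the middle: raise it 25 to 45 mm, then bring it out to the rack's own -x. Own z up.
- basket4_bar (a point): Centre of the handle bar (10 x 10 mm, 76 long along own y) of a parts basket, or None if absent. Box 50 (x) x 76 (y) x 42 mm high; a strap at each short end carries the bar, centre 105 mm above the underside. 0.3 kg. All alike. Hangs by the bar on a rack hook, a prong either side of the middle: raise it 25 to 45 mm, then bring it out to the rack's own -x. Own z up.
Things that resemble listed ones, but are neither listed nor needed, are in the scene too. What is shaped like the part that bears basket2_bar but orange is not meant.

How it is judged:
By the outcome, as a careful person would: the job done as asked, in the order asked, and still so for the second after the job is handed in, with the robot touching nothing.
Of basket1, basket2, basket3, basket4 only 2 to 4 are there at a start; the rules pass over those that are not, and their reading is None.
At some moment in a run one of flange may be knocked a few centimetres aside while the robot is not near it.
It also fails if it takes over 210 s, if anything falls off the work surface, if the arm or the gripper's body presses on something with over 40 N, if the wrist force passes 120 N, or if a joint passes its speed limit or range.

## Working session

There is one attempt and no reset: what is moved stays moved. The work goes in short steps, Python scripts to look and compute and a shell command to move; the robot and the scene stay as the last step left them, time stands still between calls to the robot, and variables do not carry over. Pictures are saved under pics/ and viewed, at most 14 in all, crops included, and the job is handed in when it is done.

```bash
ls; mkdir -p pics
cat > h.py <<'E'
import numpy as np, cv2
from cell import ctrl, viewer, silhouettes
def snap(cam, fn=None):
    M=viewer.camera_model(cam); im,d=viewer.get_image(cam)
    if fn: cv2.imwrite('pics/'+fn, im[:,:,::-1])
    return im,d,M
def cloud(d,M,mask=None):
    v,u=np.nonzero((d>0) if mask is None else (mask&(d>0)))
    z=d[v,u]; P=np.c_[(u-M['cx'])*z/M['fx'],(v-M['cy'])*z/M['fy'],z]
    return P@M['T'][:3,:3].T+M['T'][:3,3],u,v
E
python3 - <<'E'
from h import *
for c in ['scene','top']:
    im,d,M=snap(c,c+'0.png'); print(c,np.round(M['T'],2).tolist(),M['fx'])
    np.savez(c+'0.npz',im=im,d=d)
    for n in ['dryer','drawer_floor','drawer_handle','start_top','rack','flange_mid','mat','oil','tin','wrench','basket1_bar']:
        for r in silhouettes(c,n):
            P,_,_=cloud(d,M,r['pixels'])
            if len(P): print(n,round(r['score'],2),np.round(r['xy']),r['pixels'].sum(),'med',np.round(np.median(P,0)),'lo',np.round(np.percentile(P,3,axis=0)),'hi',np.round(np.percentile(P,97,axis=0)))
s=ctrl.read_state(); print(s['eef_pos'],s['tool_rot'],s['clock'],s['force'])
E
```

```text
pics
scene [[-0.83, -0.53, 0.17, 319.42], [-0.56, 0.79, -0.26, 336.23], [0.0, -0.31, -0.95, 1382.34], [0.0, 0.0, 0.0, 1.0]] 411.91907932511566
dryer 0.87 [323. 120.] 8900 med [ 693. -271.  165.] lo [ 544. -458.   25.] hi [873. -96. 172.]
drawer_floor 0.94 [336. 149.] 1955 med [ 610. -223.  112.] lo [ 528. -379.   22.] hi [694. -83. 155.]
drawer_handle 0.64 [336. 149.] 1885 med [ 608. -224.  114.] lo [ 530. -377.   23.] hi [687. -85. 155.]
rack 0.95 [254. 302.] 5772 med [540. 347.   4.] lo [423. 150.  -3.] hi [653. 488. 221.]
flange_mid 0.84 [341. 197.] 299 med [ 512. -101.   17.] lo [ 487. -133.    6.] hi [544. -79.  76.]
mat 0.86 [332. 245.] 1096 med [445.  43.   2.] lo [394. -14.  -4.] hi [497.  98.   7.]
oil 0.93 [254. 192.] 522 med [746.  65. 122.] lo [728.  30.  10.] hi [778.  86. 191.]
tin 0.59 [301. 111.] 437 med [ 746. -217.  223.] lo [ 720. -252.  175.] hi [ 778. -195.  230.]
tin 0.49 [333. 146.] 1957 med [ 609. -224.  113.] lo [ 528. -379.   23.] hi [694. -84. 155.]
wrench 0.56 [324. 314.] 296 med [332. 246.   7.] lo [290. 191.   1.] hi [371. 328.  12.]
basket1_bar 0.66 [28
[... 1135 characters left out ...]
 9.] hi [549. -79.  75.]
rack 0.65 [247. 192.] 722 med [556. 173. 136.] lo [528. 135. 110.] hi [586. 206. 220.]
flange_mid 0.76 [357. 210.] 463 med [ 515. -105.   14.] lo [ 488. -138.   10.] hi [547. -81.  75.]
mat 0.57 [301. 237.] 1661 med [445.  44.   3.] lo [396. -12.  -1.] hi [496.  98.   6.]
oil 0.63 [291. 122.] 792 med [746.  54. 125.] lo [729.  27.   9.] hi [775.  85. 192.]
tin 0.66 [407. 103.] 800 med [ 745. -220.  227.] lo [ 722. -250.  179.] hi [ 779. -194.  230.]
wrench 0.72 [225. 289.] 505 med [328. 257.   7.] lo [280. 186.   2.] hi [372. 341.  11.]
[209.87010269 615.20711522 250.32369558] [ 3.14156912e+00 -4.57080110e-05  2.81275087e+00] 1.2 [ 0.06399465 -0.11254075 -0.52700649]
```

Run:
```python
import numpy as np,cv2
t=np.load('top0.npz')['im'];s=np.load('scene0.npz')['im']
cv2.imwrite('pics/a.png',cv2.resize(t[60:340,100:520],(800,533),interpolation=cv2.INTER_CUBIC)[:,:,::-1])
cv2.imwrite('pics/b.png',cv2.resize(s[60:380,150:450],(563,600),interpolation=cv2.INTER_CUBIC)[:,:,::-1])
```

```text
(no output)
```

View pics/a.png

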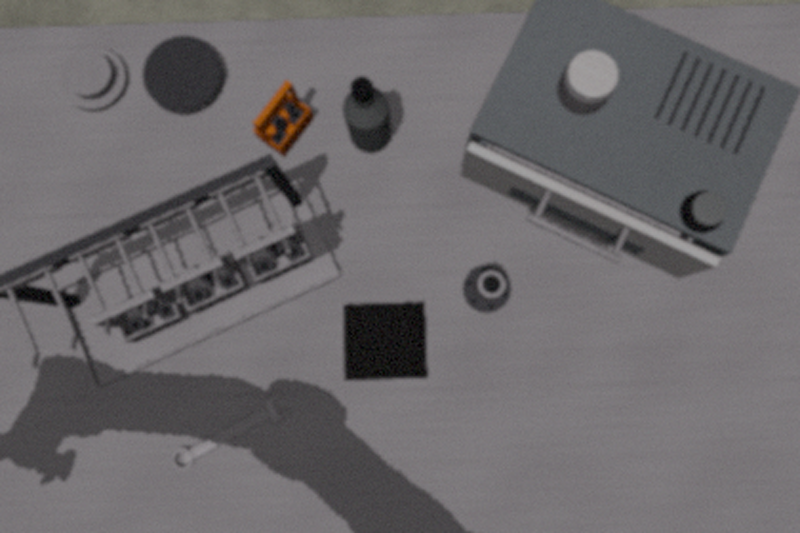

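View pics/b.png

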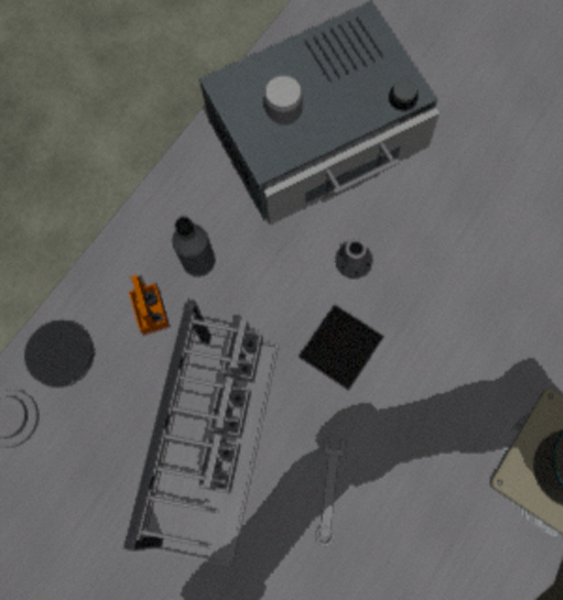

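The top view shows three grey baskets on the rack (crop about (280,255), (205,290), (140,315)). The leftmost hook is empty. The orange one at (283,118) stands on the bench and is the look-alike, so it is not meant. The flange is at (488,288), the mat at (385,340) and the dryer is at the upper right with its button at (703,210). Next I fit the geometry.

```bash
cat > fit.py <<'E'
from h import *
def rect(P): 
    r=cv2.minAreaRect(P[:,:2].astype(np.float32)); return np.round(r[0],1),np.round(r[1],1),round(r[2],2)
if __name__=='__main__':
  for c in ['top','scene']:
    f=np.load(c+'0.npz'); M=viewer.camera_model(c); P,u,v=cloud(f['d'],M); x,y,z=P.T
    print(c)
    print('dryer top',rect(P[(abs(z-167)<2.5)&(x>540)&(y<-80)]))
    k=(y<-320)&(y>-410)&(x>540)&(x<640)&(z>190); print('button',P[k].mean(0),rect(P[k]),k.sum())
    # panel top z~153
    k=(abs(z-153)<4)&(y<-80)&(x>500)&(x<720);print('panel',rect(P[k]),k.sum())
    k=(abs(z-143)<5)&(y<-80)&(x>480)&(x<680);print('handle z',rect(P[k]),k.sum())
    k=(abs(x-515)<45)&(abs(y+108)<45)&(z>66)&(z<80);print('hub',rect(P[k]),P[k].mean(0))
    k=(abs(x-515)<45)&(abs(y+108)<45)&(z>8)&(z<80);print('flange',rect(P[k]))
    k=(z>214)&(z<228)&(y>100);print('bar',rect(P[k]),k.sum())
    k=(z>205)&(z<230)&(y>100);print('hi',k.sum())
    if c=='top':
      q=P[k]; b=np.array([0,1,0])
      # rasterise top-down
      im=np.zeros((600,800,3),np.uint8)
      for p,uu,vv in zip(P,u,v):
        X=int((500-p[1])*2);Y=int((700-p[0])*2)
        if 0<=X<800 and 0<=Y<600 and p[2]>90: 
          col=(0,255,0) if p[2]<160 else ((0,0,255) if p[2]<206 else (255,255,255) if p[2]<216 else (255,128,0))
          cv2.circle(im,(X,Y),2,col,-1)
      cv2.imwrite('pics/r.png',im)
E
python3 fit.py
```

```text
top
dryer top (array([ 727.7, -294.4]), array([360. , 241.4]), 62.41)
button [ 589.81698954 -361.76771909  197.08037005] (array([ 590.7, -362.8]), array([40.1, 39.9]), 42.2) 263
panel (array([ 613.6, -234. ]), array([358. ,  22.3]), 62.18) 850
handle z (array([ 582.5, -229.3]), array([342. ,  61.5]), 65.85) 481
hub (array([ 518., -109.]), array([34.3, 36.5]), 87.47) [ 517.79550789 -108.59711279   73.05096285]
flange (array([ 518.6, -108.6]), array([67.2, 66.9]), 88.79)
bar (array([538.5, 312. ]), array([121.7, 372. ]), 23.57) 2047
hi 3026
scene
dryer top (array([ 725. , -294.8]), array([360., 242.]), 62.07)
button [ 588.02079865 -362.6262611   195.78216475] (array([ 588.2, -363.6]), array([39.7, 40.9]), 17.02) 117
panel (array([ 595.1, -225. ]), array([359.6,  71.2]), 60.42) 396
handle z (array([ 582.5, -232.5]), array([335.1,  65.2]), 65.93) 278
hub (array([ 516.3, -107.4]), array([34.2, 36.5]), 34.4) [ 516.31075896 -108.44771887   72.06896485]
flange (array([ 514. , -106.8]), array([67.2, 64.7]), 32.94)
bar (array([539. , 311.4]), array([121.8, 371. ]), 23.53) 1256
hi 1826
```

View pics/r.png

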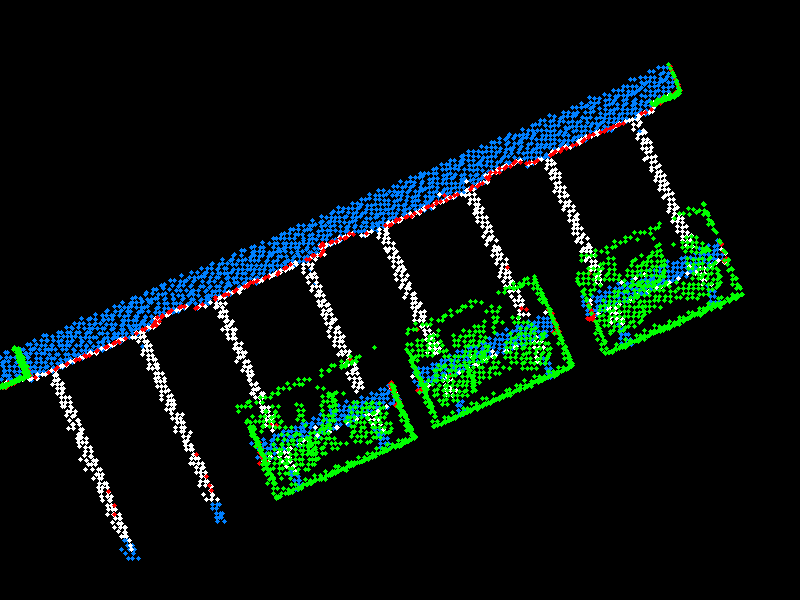

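```bash
cat > plan.py <<'E'
# usage: plan.py x y z yawdeg ... ; prints tool-axis shift+turn from current pose for each target
import sys; from h import *
from scipy.spatial.transform import Rotation as R
s=ctrl.read_state(); p=np.array(s['eef_pos']); r=R.from_euler('xyz',s['tool_rot'])
print('t',round(s['clock'],2),'p',np.round(p,1),'rpy',np.round(np.degrees(s['tool_rot']),1),'w',np.round(s['width'],1),'gf',np.round(s['gripper_force'],1),'F',np.round(s['force'],1))
a=[float(k) for k in sys.argv[1:]]
for i in range(0,len(a),4):
    d=r.inv().apply(np.array(a[i:i+3])-p)
    g=R.from_euler('xyz',[180,0,a[i+3]],degrees=True); w=(r.inv()*g).as_rotvec()
    print(a[i:i+4],'shift',np.round(d,1).tolist(),'turn',np.round(w,3).tolist(),'rows>=',round(max(np.linalg.norm(d)/62.5,np.degrees(np.linalg.norm(w))/10.7),1))
E
cat > spots.py <<'E'
import numpy as np
yd=np.radians(-27.75);ux=np.array([np.cos(yd),np.sin(yd)]);uy=np.array([-ux[1],ux[0]]);c=np.array([726.5,-294.5])
def dr(x,y): return c+x*ux+y*uy
if __name__=='__main__':
    from h import *; 
    print('handle shut',dr(-176,0),'floor out155',dr(-66-155,0), 'rack',)
    for cam in ['top','scene']:
        f=np.load(cam+'0.npz');P,_,_=cloud(f['d'],viewer.camera_model(cam)); 
        q=np.c_[(P[:,:2]-c)@ux,(P[:,:2]-c)@uy,P[:,2]]
        k=(q[:,2]>138)&(q[:,2]<150)&(q[:,0]<-150)&(q[:,0]>-230)&(abs(q[:,1])<40);print('handle own',np.round(np.median(q[k],0),1),k.sum())
        k=(abs(q[:,2]-153)<3)&(q[:,0]<-122)&(abs(q[:,1])<170);print('paneltop own x',np.round(np.percentile(q[k,0],[3,50,97]),1),k.sum())
        # rack
        x,y,z=P.T
        k=(z>216)&(z<226)&(y>100)&(x+0.43*(y-300)>560);pb=P[k,:2];m=pb.mean(0);_,_,V=np.linalg.svd(pb-m,full_matrices=False);v=V[0]*np.sign(V[0][1]);rx=np.array([v[1],-v[0]])
        print('crossbar mean',m,'yaw',np.degrees(np.arctan2(rx[1],rx[0])))
        t=np.c_[(P[:,:2]-m)@rx,(P[:,:2]-m)@v,z]; e=t[k,1]; print('ends',np.percentile(e,[0.5,99.5]))
        k=(z>212)&(z<224)&(t[:,0]<-65)&(t[:,0]>-105)
        tt=t[k]; lab=np.round((tt[:,1]-np.mean(np.percentile(e,[0.5,99.5])))/90+1.5)
        for L in range(4):
            a=tt[lab==L]
            if len(a)>30: 
                x0=np.median(a[:,0]); a=a[abs(a[:,0]-x0)<7]; ym=(np.percentile(a[:,1],1)+np.percentile(a[:,1],99))/2
                print('basket',L,'len',np.round(np.ptp(np.percentile(a[:,1],[1,99])),1),'rel',round(x0,1),round(ym,1),'world',np.round(m+x0*rx+ym*v,1),'z',np.round(np.median(a[:,2]),1))
E
python3 spots.py; python3 plan.py 517 -108.5 300 78 517 -108.5 130 78
```

```text
handle shut [ 570.74217581 -212.55184442] floor out155 [ 530.91773212 -191.59919101] rack
handle own [-1.810e+02  1.000e-01  1.444e+02] 131
paneltop own x [-138.5 -131.8 -124.9] 764
crossbar mean [584.47700477 334.10490637] yaw 23.473652116384407
ends [-185.85023854  180.94059949]
basket 0 len 74.5 rel -87.4 -138.5 world [559.4 172.2] z 218.3
basket 1 len 75.7 rel -86.2 -46.0 world [523.7 257.6] z 218.4
basket 2 len 75.0 rel -87.7 40.3 world [487.9 336.1] z 218.4
handle own [-182.7    1.9  143. ] 72
paneltop own x [-761.5 -133.4 -126.3] 336
crossbar mean [580.51764543 342.77735603] yaw 23.301670640991002
ends [-195.43322421  171.34884233]
basket 0 len 73.5 rel -87.3 -147.9 world [558.8 172.4] z 216.9
basket 1 len 74.2 rel -86.2 -56.1 world [523.6 257.2] z 217.2
basket 2 len 74.3 rel -87.9 31.0 world [487.6 336.5] z 217.4
t 1.2 p [209.9 615.2 250.3] rpy [180.   -0.  161.2] w 85.9 gf 0.0 F [ 0.1 -0.1 -0.5]
[517.0, -108.5, 300.0, 78.0] shift [-524.4, -585.7, -49.7] turn [-0.0, -0.0, 1.451] rows>= 12.6
[517.0, -108.5, 130.0, 78.0] shift [-524.4, -585.7, 120.3] turn [-0.0, -0.0, 1.451] rows>= 12.7
```

Measurements agree with the sizes given: handle z 140, drawer about 5 mm ajar, bars at z about 213. Moving to above the flange.

```bash
python3 -m creep '[{"jaw":1,"xyz":[0,0,-50],"angular":[0,0,0]},{"jaw":1,"xyz":[-524,-586,-50],"angular":[0,0,1.451]},{"jaw":1,"xyz":[-524,-586,-50],"angular":[0,0,1.451]},{"jaw":1,"xyz":[-524,-586,-50],"angular":[0,0,1.451]},{"jaw":1,"xyz":[-524,-586,-50],"angular":[0,0,1.451]},{"jaw":1,"xyz":[-524,-586,-50],"angular":[0,0,1.451]},{"jaw":1,"xyz":[-524,-586,-50],"angular":[0,0,1.451]},{"jaw":1,"xyz":[-524,-586,-50],"angular":[0,0,1.451]},{"jaw":1,"xyz":[-524,-586,-50],"angular":[0,0,1.451]},{"jaw":1,"xyz":[-524,-586,-50],"angular":[0,0,1.451]},{"jaw":1,"xyz":[-524,-586,-50],"angular":[0,0,1.451]},{"jaw":1,"xyz":[-524,-586,-50],"angular":[0,0,1.451]}]'
python3 -m creep '[{"jaw":1,"xyz":[0,0,0],"angular":[0,0,0]},{"jaw":1,"xyz":[0,0,0],"angular":[0,0,0]}]'
python3 plan.py 517 -108.5 200 78; ls -la pics | head -3
```

```text
clock: 2.7
eef_pos: [478.9, -19.4, 300.6]
tool_rot: [3.141, -0.001, 1.362]
force: [1.4, 0.9, 0.3]
width: 85.1
gripper_force: 0.0
clock: 2.95
eef_pos: [477.8, -17.4, 300.2]
tool_rot: [-3.141, -0.001, 1.361]
force: [-0.7, 0.9, -0.6]
width: 85.9
gripper_force: 0.0
t 2.95 p [477.8 -17.4 300.2] rpy [-180.   -0.   78.] w 85.9 gf 0.0 F [-0.7  0.9 -0.6]
[517.0, -108.5, 200.0, 78.0] shift [-81.0, 57.3, 100.1] turn [-0.001, -0.001, 0.0] rows>= 2.3
total 1744
drwxr-xr-x 2 agent agent   4096 Dec  2 15:12 .
drwxr-xr-x 3 agent agent   4096 Dec  2 15:14 ..
```

Check with the top camera whether the flange is still there.

```bash
cat > fl.py <<'E'
from h import *
def flange(cam):
    im,d,M=snap(cam)
    for r in silhouettes(cam,'flange_mid')[:3]:
        P,_,_=cloud(d,M,r['pixels']); 
        k=(P[:,2]>64)&(P[:,2]<82)
        if k.sum()<8: continue
        c=cv2.minEnclosingCircle(P[k,:2].astype(np.float32)); f=cv2.minEnclosingCircle(P[(P[:,2]>6)&(P[:,2]<82),:2].astype(np.float32))
        print(cam,round(r['score'],2),'hub',np.round(c[0],1),round(c[1],1),'all',np.round(f[0],1),round(f[1],1),'top z',np.median(P[k,2]).round(1))
if __name__=='__main__':
    for c in ['top','scene']: flange(c)
E
python3 fl.py
python3 - <<'E'
from h import *
for cam in ['top','scene','wrist']:
    im,d,M=snap(cam, 'w1.png' if cam=='wrist' else None)
    P,_,_=cloud(d,M); k=(P[:,2]>64)&(P[:,2]<80)&(abs(P[:,0]-515)<90)&(P[:,1]>-190)&(P[:,1]<0)
    print(cam,k.sum(),np.round(np.median(P[k],0),1) if k.any() else '', [ (round(r['score'],2),np.round(r['xy'])) for r in silhouettes(cam,'flange_mid')])
    if k.sum()>10: print(cv2.minEnclosingCircle(P[k,:2].astype(np.float32)))
E
```

```text
top 0  []
scene 4 [512.8 -92.6  67.5] [(0.57, array([336., 201.]))]
wrist 618 [ 517.  -107.8   70.8] [(0.93, array([365., 217.]))]
((517.2594604492188, -109.31555938720703), 19.04758071899414)
```

View pics/w1.png

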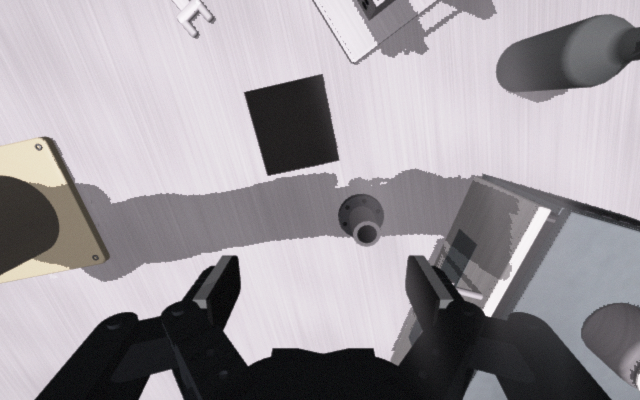

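The wrist view shows the flange at (365,217), still at (517,-109), and the mat at (290,125). Grasping it by the hub at z 45.

```bash
python3 -m creep '[{"jaw":1,"xyz":[-81.5,57.5,60],"angular":[0,0,0]},{"jaw":1,"xyz":[-81.5,57.5,100],"angular":[0,0,0]},{"jaw":1,"xyz":[-81.5,57.5,140],"angular":[0,0,0]},{"jaw":1,"xyz":[-81.5,57.5,180],"angular":[0,0,0]},{"jaw":1,"xyz":[-81.5,57.5,215],"angular":[0,0,0]},{"jaw":1,"xyz":[-81.5,57.5,240],"angular":[0,0,0]},{"jaw":1,"xyz":[-81.5,57.5,255],"angular":[0,0,0]},{"jaw":1,"xyz":[-81.5,57.5,255],"angular":[0,0,0]}]'
python3 -m creep '[{"jaw":-1,"xyz":[0,0,0],"angular":[0,0,0]},{"jaw":-1,"xyz":[0,0,0],"angular":[0,0,0]},{"jaw":-1,"xyz":[0,0,0],"angular":[0,0,0]},{"jaw":-1,"xyz":[0,0,0],"angular":[0,0,0]},{"jaw":-1,"xyz":[0,0,0],"angular":[0,0,0]},{"jaw":-1,"xyz":[0,0,0],"angular":[0,0,0]}]'; python3 plan.py 517 -109 110 78 445 43 110 78
```

```text
clock: 4.45
eef_pos: [517.1, -109.4, 44.7]
tool_rot: [-3.14, -0.0, 1.362]
force: [-0.4, -0.1, 0.6]
width: 85.3
gripper_force: 0.0
clock: 5.2
eef_pos: [518.3, -109.6, 46.3]
tool_rot: [3.139, -0.0, 1.362]
force: [0.2, 0.4, 6.7]
width: 36.8
gripper_force: 59.5
t 5.2 p [ 518.3 -109.6   46.3] rpy [179.9  -0.   78. ] w 36.8 gf 59.5 F [0.2 0.4 6.7]
[517.0, -109.0, 110.0, 78.0] shift [0.3, -1.3, -63.7] turn [0.002, -0.0, 0.0] rows>= 1.0
[445.0, 43.0, 110.0, 78.0] shift [134.1, -103.3, -63.9] turn [0.002, -0.0, 0.0] rows>= 2.9
```

```bash
python3 -m creep '[{"jaw":-1,"xyz":[0,0,-25],"angular":[0,0,0]},{"jaw":-1,"xyz":[0,0,-50],"angular":[0,0,0]},{"jaw":-1,"xyz":[35,-27,-50],"angular":[0,0,0]},{"jaw":-1,"xyz":[75,-57,-50],"angular":[0,0,0]},{"jaw":-1,"xyz":[110,-85,-50],"angular":[0,0,0]},{"jaw":-1,"xyz":[134,-103,-50],"angular":[0,0,0]},{"jaw":-1,"xyz":[134,-103,-50],"angular":[0,0,0]},{"jaw":-1,"xyz":[134,-103,-30],"angular":[0,0,0]},{"jaw":-1,"xyz":[134,-103,-15],"angular":[0,0,0]},{"jaw":-1,"xyz":[134,-103,-6],"angular":[0,0,0]},{"jaw":-1,"xyz":[134,-103,-2.5],"angular":[0,0,0]},{"jaw":-1,"xyz":[134,-103,-2.5],"angular":[0,0,0]}]'
python3 plan.py
```

```text
clock: 6.7
eef_pos: [444.3, 42.2, 48.3]
tool_rot: [3.142, 0.0, 1.361]
force: [-2.6, -1.7, 0.3]
width: 36.7
gripper_force: 62.1
t 6.7 p [444.3  42.2  48.3] rpy [180.   0.  78.] w 36.7 gf 62.1 F [-2.6 -1.7  0.3]
```

```bash
python3 -m creep '[{"jaw":1,"xyz":[0,0,0],"angular":[0,0,0]},{"jaw":1,"xyz":[0,0,0],"angular":[0,0,0]},{"jaw":1,"xyz":[0,0,0],"angular":[0,0,0]},{"jaw":1,"xyz":[0,0,0],"angular":[0,0,0]},{"jaw":1,"xyz":[0,0,-40],"angular":[0,0,0]},{"jaw":1,"xyz":[0,0,-100],"angular":[0,0,0]},{"jaw":1,"xyz":[0,0,-160],"angular":[0,0,0]},{"jaw":1,"xyz":[0,0,-200],"angular":[0,0,0]},{"jaw":1,"xyz":[0,0,-200],"angular":[0,0,0]}]'
python3 plan.py 574 -214 250 62.25 574 -214 141 62.25
```

```text
clock: 7.82
eef_pos: [446.2, 43.3, 250.4]
tool_rot: [3.136, -0.003, 1.363]
force: [-0.7, -0.8, -0.7]
width: 85.7
gripper_force: 0.0
t 7.83 p [446.2  43.3 250.4] rpy [179.7  -0.2  78.1] w 85.7 gf 0.0 F [-0.7 -0.8 -0.7]
[574.0, -214.0, 250.0, 62.25] shift [-225.3, 178.2, 0.7] turn [0.005, -0.004, 0.276] rows>= 4.6
[574.0, -214.0, 141.0, 62.25] shift [-225.6, 177.6, 109.7] turn [0.005, -0.004, 0.276] rows>= 4.9
```

```bash
python3 plan.py 566 -210 250 62.25; python3 -m creep '[{"jaw":-0.15,"xyz":[-218,169,0],"angular":[0,0,0.276]},{"jaw":-0.15,"xyz":[-218,169,0],"angular":[0,0,0.276]},{"jaw":-0.15,"xyz":[-218,169,0],"angular":[0,0,0.276]},{"jaw":-0.15,"xyz":[-218,169,0],"angular":[0,0,0.276]},{"jaw":-0.15,"xyz":[-218,169,0],"angular":[0,0,0.276]},{"jaw":-0.15,"xyz":[-218,169,0],"angular":[0,0,0.276]},{"jaw":-0.15,"xyz":[-218,169,0],"angular":[0,0,0.276]}]';python3 plan.py 566 -210 141 62.25
python3 - <<'E'
from h import *
im,d,M=snap('wrist','w2.png'); P,_,_=cloud(d,M)
from spots import *
q=np.c_[(P[:,:2]-c)@ux,(P[:,:2]-c)@uy,P[:,2]]
k=(q[:,2]>138)&(q[:,2]<150)&(q[:,0]<-150)&(q[:,0]>-230)&(abs(q[:,1])<40);print('handle own',np.round(np.median(q[k],0),1),k.sum())
im,d,M=snap('top'); P,_,_=cloud(d,M)
k=(P[:,2]>64)&(P[:,2]<80)&(abs(P[:,0]-450)<120)&(abs(P[:,1]-40)<120);print('flange',cv2.minEnclosingCircle(P[k,:2].astype(np.float32)),k.sum(),np.median(P[k,2]))
k=(P[:,2]>8)&(P[:,2]<80)&(abs(P[:,0]-450)<70)&(abs(P[:,1]-40)<70);print('flange',cv2.minEnclosingCircle(P[k,:2].astype(np.float32)))
E
```

```text
t 7.83 p [446.2  43.3 250.4] rpy [179.7  -0.2  78.1] w 85.7 gf 0.0 F [-0.7 -0.8 -0.7]
[566.0, -210.0, 250.0, 62.25] shift [-223.0, 169.6, 0.7] turn [0.005, -0.004, 0.276] rows>= 4.5
clock: 8.7
eef_pos: [563.8, -203.7, 246.6]
tool_rot: [-3.139, -0.001, 1.086]
force: [0.0, -0.4, -0.6]
width: 36.0
gripper_force: 0.0
t 8.7 p [ 563.8 -203.7  246.6] rpy [-1.798e+02 -1.000e-01  6.220e+01] w 36.0 gf 0.0 F [ 0.  -0.4 -0.6]
[566.0, -210.0, 141.0, 62.25] shift [-4.6, 5.2, 105.6] turn [-0.003, -0.001, -0.0] rows>= 1.7
handle own [-181.     3.5  142.7] 1077
flange ((444.24835205078125, 42.90502166748047), 18.879751205444336) 170 74.5797129305418
flange ((469.1964416503906, 40.53406524658203), 59.552574157714844)
```

View pics/w2.png

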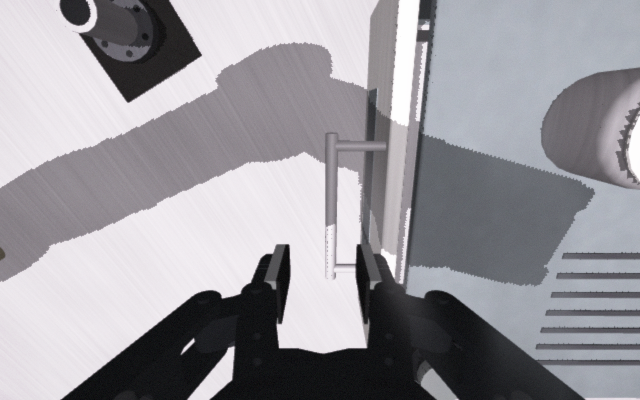

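The flange is standing on the mat (pixel (110,20); hub at (444,43), top z 74). The handle bar at column 330 lies between the fingers. Pinch and pull.

```bash
python3 -m creep '[{"jaw":-0.15,"xyz":[-4.5,5.2,0],"angular":[0,0,0]},{"jaw":-0.15,"xyz":[-4.5,5.2,30],"angular":[0,0,0]},{"jaw":-0.15,"xyz":[-4.5,5.2,60],"angular":[0,0,0]},{"jaw":-0.15,"xyz":[-4.5,5.2,85],"angular":[0,0,0]},{"jaw":-0.15,"xyz":[-4.5,5.2,105],"angular":[0,0,0]},{"jaw":-0.15,"xyz":[-4.5,5.2,105],"angular":[0,0,0]},{"jaw":-1,"xyz":[-4.5,5.2,105],"angular":[0,0,0]},{"jaw":-1,"xyz":[-4.5,5.2,105],"angular":[0,0,0]},{"jaw":-1,"xyz":[-4.5,5.2,105],"angular":[0,0,0]},{"jaw":-1,"xyz":[-4.5,5.2,105],"angular":[0,0,0]}]'; python3 plan.py 434.1 -140.5 141 62.25
```

```text
clock: 10.05
eef_pos: [567.6, -212.0, 144.0]
tool_rot: [3.14, -0.001, 1.086]
force: [-2.1, 1.4, 6.4]
width: 7.5
gripper_force: 58.7
t 10.05 p [ 567.6 -212.   144. ] rpy [179.9  -0.   62.2] w 7.5 gf 58.7 F [-2.1  1.4  6.4]
[434.1, -140.5, 141.0, 62.25] shift [1.0, -151.5, 2.7] turn [0.002, -0.001, -0.001] rows>= 2.4
```

```bash
python3 -m creep '[{"jaw":-1,"xyz":[0,-8,0],"angular":[0,0,0]},{"jaw":-1,"xyz":[0,-22,0],"angular":[0,0,0]},{"jaw":-1,"xyz":[0,-36,0],"angular":[0,0,0]},{"jaw":-1,"xyz":[0,-50,0],"angular":[0,0,0]},{"jaw":-1,"xyz":[0,-64,0],"angular":[0,0,0]},{"jaw":-1,"xyz":[0,-78,0],"angular":[0,0,0]},{"jaw":-1,"xyz":[0,-92,0],"angular":[0,0,0]},{"jaw":-1,"xyz":[0,-106,0],"angular":[0,0,0]},{"jaw":-1,"xyz":[0,-120,0],"angular":[0,0,0]},{"jaw":-1,"xyz":[0,-134,0],"angular":[0,0,0]},{"jaw":-1,"xyz":[0,-147,0],"angular":[0,0,0]},{"jaw":-1,"xyz":[0,-147,0],"angular":[0,0,0]}]'; python3 plan.py
python3 -m creep '[{"jaw":-1,"xyz":[0,0,0],"angular":[0,0,0]},{"jaw":-0.15,"xyz":[0,0,0],"angular":[0,0,0]},{"jaw":-0.15,"xyz":[0,0,0],"angular":[0,0,0]},{"jaw":-0.15,"xyz":[0,0,0],"angular":[0,0,0]},{"jaw":-0.15,"xyz":[0,0,-30],"angular":[0,0,0]},{"jaw":-0.15,"xyz":[0,0,-90],"angular":[0,0,0]},{"jaw":-0.15,"xyz":[0,0,-150],"angular":[0,0,0]},{"jaw":-0.15,"xyz":[0,0,-200],"angular":[0,0,0]},{"jaw":-0.15,"xyz":[0,0,-200],"angular":[0,0,0]}]'; python3 plan.py 559 172.3 340 113.4
```

```text
clock: 11.55
eef_pos: [436.3, -142.8, 143.9]
tool_rot: [3.141, -0.001, 1.086]
force: [-2.4, -0.1, 12.7]
width: 8.0
gripper_force: 60.4
t 11.55 p [ 436.3 -142.8  143.9] rpy [ 1.80e+02 -1.00e-01  6.22e+01] w 8.0 gf 60.4 F [-2.4 -0.1 12.7]
clock: 12.68
eef_pos: [438.7, -144.2, 345.9]
tool_rot: [3.135, -0.002, 1.086]
force: [-0.5, -0.2, 0.1]
width: 36.4
gripper_force: 0.0
t 12.68 p [ 438.7 -144.2  345.9] rpy [ 1.796e+02 -1.000e-01  6.220e+01] w 36.4 gf 0.0 F [-0.5 -0.2  0.1]
[559.0, 172.3, 340.0, 113.4] shift [336.0, -41.0, 6.4] turn [0.007, 0.001, -0.893] rows>= 5.4
```

```bash
python3 -m creep '[{"jaw":-0.15,"xyz":[336,-41,6],"angular":[0,0,-0.893]},{"jaw":-0.15,"xyz":[336,-41,6],"angular":[0,0,-0.893]},{"jaw":-0.15,"xyz":[336,-41,6],"angular":[0,0,-0.893]},{"jaw":-0.15,"xyz":[336,-41,6],"angular":[0,0,-0.893]},{"jaw":-0.15,"xyz":[336,-41,6],"angular":[0,0,-0.893]},{"jaw":-0.15,"xyz":[336,-41,6],"angular":[0,0,-0.893]},{"jaw":-0.15,"xyz":[336,-41,6],"angular":[0,0,-0.893]},{"jaw":-0.15,"xyz":[336,-41,6],"angular":[0,0,-0.893]},{"jaw":-0.15,"xyz":[336,-41,6],"angular":[0,0,-0.893]}]';  python3 plan.py 559 172.3 213 113.4
python3 - <<'E'
from h import *
im,d,M=snap('wrist','w3.png'); P,_,_=cloud(d,M); x,y,z=P.T
th=np.radians(23.4);rx=np.array([np.cos(th),np.sin(th)]);v=np.array([-rx[1],rx[0]])
for b in [(559,172.3),(523.7,257.4),(487.8,336.3)]:
    t=(P[:,:2]-b)@np.c_[rx,v]; k=(abs(t[:,0])<12)&(abs(t[:,1])<45)&(z>212)&(z<224)
    if k.sum()>20: q=t[k]; print(b,'off',np.median(q[:,0]).round(1),np.percentile(q[:,1],[1,99]).round(1),np.median(z[k]).round(1),k.sum())
E
```

```text
clock: 13.8
eef_pos: [557.1, 171.2, 336.8]
tool_rot: [-3.141, 0.0, 1.976]
force: [0.2, -0.4, 0.2]
width: 36.0
gripper_force: 0.0
t 13.8 p [557.1 171.2 336.8] rpy [-180.     0.   113.2] w 36.0 gf 0.0 F [ 0.2 -0.4  0.2]
[559.0, 172.3, 213.0, 113.4] shift [0.3, 2.3, 123.8] turn [-0.001, 0.0, -0.003] rows>= 2.0
(559, 172.3) off 0.5 [-37.8  37.6] 216.5 981
(523.7, 257.4) off 0.5 [-37.7  36.9] 216.5 1350
(487.8, 336.3) off 0.5 [-38.1 -26.5] 216.5 287
```

View pics/w3.png

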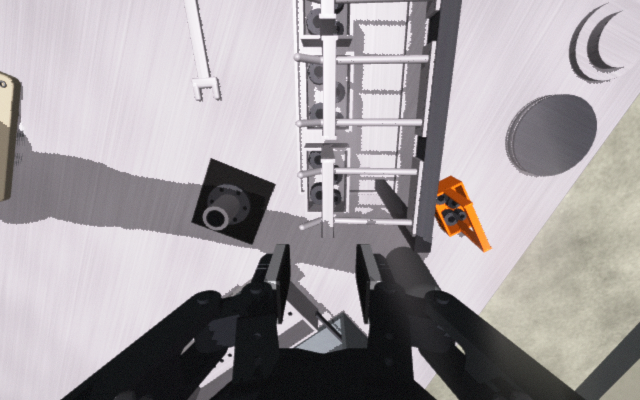

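The wrist view shows the basket bars (nearest at (325,185)) with prongs either side. They match the earlier measurements within 1 mm. Grasp the first.

```bash
python3 -m creep '[{"jaw":-0.15,"xyz":[0,2.5,40],"angular":[0,0,-0.003]},{"jaw":-0.15,"xyz":[0,2.5,75],"angular":[0,0,-0.003]},{"jaw":-0.15,"xyz":[0,2.5,105],"angular":[0,0,-0.003]},{"jaw":-0.15,"xyz":[0,2.5,123],"angular":[0,0,-0.003]},{"jaw":-0.15,"xyz":[0,2.5,123],"angular":[0,0,-0.003]},{"jaw":-1,"xyz":[0,2.5,123],"angular":[0,0,-0.003]},{"jaw":-1,"xyz":[0,2.5,123],"angular":[0,0,-0.003]},{"jaw":-1,"xyz":[0,2.5,123],"angular":[0,0,-0.003]},{"jaw":-1,"xyz":[0,2.5,123],"angular":[0,0,-0.003]}]'; python3 plan.py 559 172.3 213 113.4
python3 -m creep '[{"jaw":-1,"xyz":[0,0,-12],"angular":[0,0,0]},{"jaw":-1,"xyz":[0,0,-25],"angular":[0,0,0]},{"jaw":-1,"xyz":[0,0,-37],"angular":[0,0,0]},{"jaw":-1,"xyz":[0,0,-37],"angular":[0,0,0]},{"jaw":-1,"xyz":[0,-15,-37],"angular":[0,0,0]},{"jaw":-1,"xyz":[0,-35,-37],"angular":[0,0,0]},{"jaw":-1,"xyz":[0,-55,-37],"angular":[0,0,0]},{"jaw":-1,"xyz":[0,-75,-37],"angular":[0,0,0]},{"jaw":-1,"xyz":[0,-85,-60],"angular":[0,0,0]},{"jaw":-1,"xyz":[0,-85,-90],"angular":[0,0,0]},{"jaw":-1,"xyz":[0,-85,-115],"angular":[0,0,0]},{"jaw":-1,"xyz":[0,-85,-115],"angular":[0,0,0]}]'
python3 - <<'E'
from spots import *
for y in (98,0,-98): print(dr(-217.5,y))
E
python3 plan.py 488.4 -279.9 320 62.25
```

```text
clock: 14.98
eef_pos: [560.4, 174.0, 215.0]
tool_rot: [3.14, 0.0, 1.982]
force: [-1.3, -1.2, 5.9]
width: 8.7
gripper_force: 59.0
t 14.97 p [560.4 174.  215. ] rpy [179.9   0.  113.5] w 8.7 gf 59.0 F [-1.3 -1.2  5.9]
[559.0, 172.3, 213.0, 113.4] shift [-1.0, -1.9, 2.0] turn [0.002, 0.0, 0.002] rows>= 0.0
clock: 16.48
eef_pos: [482.7, 140.3, 330.0]
tool_rot: [3.138, -0.0, 1.982]
force: [-0.2, 1.0, -2.5]
width: 8.0
gripper_force: 58.8
[ 579.64541184 -106.50005336]
[ 534.01518885 -193.22884183]
[ 488.38496586 -279.9576303 ]
t 16.48 p [482.7 140.3 330. ] rpy [179.8  -0.  113.6] w 8.0 gf 58.8 F [-0.2  1.  -2.5]
[488.4, -279.9, 320.0, 62.25] shift [-387.5, -162.7, 9.4] turn [0.003, -0.002, 0.895] rows>= 6.7
```

```bash
cat > tray.py <<'E'
from h import *
from spots import *
im,d,M=snap('top'); P,_,_=cloud(d,M)
q=np.c_[(P[:,:2]-c)@ux,(P[:,:2]-c)@uy,P[:,2]]
k=(abs(q[:,2]-153)<3)&(q[:,0]<-240)&(q[:,0]>-340)&(abs(q[:,1])<180);print('panel x',np.percentile(q[k,0],[3,50,97]).round(1),'y',np.percentile(q[k,1],[1,99]).round(1),k.sum())
k=(abs(q[:,2]-144)<4)&(q[:,0]<-310)&(q[:,0]>-350)&(abs(q[:,1])<80);print('handle',np.median(q[k],0).round(1),'y',np.percentile(q[k,1],[1,99]).round(1),k.sum())
k=(abs(q[:,2]-24)<5)&(q[:,0]<-140)&(q[:,0]>-290)&(abs(q[:,1])<180);print('floor',np.percentile(q[k,0],[2,98]).round(1),'y',np.percentile(q[k,1],[2,98]).round(1),k.sum())
k=(abs(q[:,2]-74)<5)&(q[:,0]<-130)&(q[:,0]>-290)&(abs(q[:,1])<180);print('walls',np.percentile(q[k,0],[2,98]).round(1),'y',np.percentile(q[k,1],[2,98]).round(1),k.sum())
E
python3 tray.py
```

```text
panel x [-285.1 -278.7 -272. ] y [-169.5  170.9] 797
handle [-326.9   -1.2  144.4] y [-61.  64.] 254
floor [-250.7 -164.1] y [-145.4  144.2] 3545
walls [-286.5 -159.4] y [-153.2  154.4] 433
```

```bash
python3 -m creep '[{"jaw":-1,"xyz":[-20,-8,9],"angular":[0,0,0.05]},{"jaw":-1,"xyz":[-60,-25,9],"angular":[0,0,0.14]},{"jaw":-1,"xyz":[-105,-44,9],"angular":[0,0,0.25]},{"jaw":-1,"xyz":[-150,-63,9],"angular":[0,0,0.36]},{"jaw":-1,"xyz":[-195,-82,9],"angular":[0,0,0.47]},{"jaw":-1,"xyz":[-240,-101,9],"angular":[0,0,0.58]},{"jaw":-1,"xyz":[-285,-120,9],"angular":[0,0,0.69]},{"jaw":-1,"xyz":[-330,-139,9],"angular":[0,0,0.78]},{"jaw":-1,"xyz":[-365,-153,9],"angular":[0,0,0.85]},{"jaw":-1,"xyz":[-387.5,-162.7,9],"angular":[0.003,-0.002,0.895]},{"jaw":-1,"xyz":[-387.5,-162.7,9],"angular":[0.003,-0.002,0.895]},{"jaw":-1,"xyz":[-387.5,-162.7,9],"angular":[0.003,-0.002,0.895]}]'; python3 plan.py 488.4 -279.9 131 62.25
```

```text
clock: 18.02
eef_pos: [486.4, -279.6, 318.4]
tool_rot: [-3.137, 0.003, 1.086]
force: [-0.4, 0.9, -2.7]
width: 8.6
gripper_force: 58.9
t 18.02 p [ 486.4 -279.6  318.4] rpy [-1.797e+02  1.000e-01  6.220e+01] w 8.6 gf 58.9 F [-0.4  0.9 -2.7]
[488.4, -279.9, 131.0, 62.25] shift [1.1, 2.8, 187.4] turn [-0.005, 0.003, -0.001] rows>= 3.0
```

```bash
python3 -m creep '[{"jaw":-1,"xyz":[1,2.5,15],"angular":[-0.005,0.003,0]},{"jaw":-1,"xyz":[1,2.5,45],"angular":[-0.005,0.003,0]},{"jaw":-1,"xyz":[1,2.5,75],"angular":[-0.005,0.003,0]},{"jaw":-1,"xyz":[1,2.5,105],"angular":[-0.005,0.003,0]},{"jaw":-1,"xyz":[1,2.5,135],"angular":[-0.005,0.003,0]},{"jaw":-1,"xyz":[1,2.5,160],"angular":[-0.005,0.003,0]},{"jaw":-1,"xyz":[1,2.5,175],"angular":[-0.005,0.003,0]},{"jaw":-1,"xyz":[1,2.5,182],"angular":[-0.005,0.003,0]},{"jaw":-1,"xyz":[1,2.5,186],"angular":[-0.005,0.003,0]},{"jaw":-1,"xyz":[1,2.5,187.5],"angular":[-0.005,0.003,0]},{"jaw":-1,"xyz":[1,2.5,187.5],"angular":[-0.005,0.003,0]}]'; python3 plan.py
```

```text
clock: 19.4
eef_pos: [489.8, -280.9, 132.8]
tool_rot: [3.137, -0.0, 1.087]
force: [0.1, -0.5, -1.8]
width: 8.7
gripper_force: 58.8
t 19.4 p [ 489.8 -280.9  132.8] rpy [179.8  -0.   62.3] w 8.7 gf 58.8 F [ 0.1 -0.5 -1.8]
```

```bash
python3 -m creep '[{"jaw":-1,"xyz":[0,0,1.5],"angular":[0,0,0]},{"jaw":-1,"xyz":[0,0,2.5],"angular":[0,0,0]},{"jaw":-1,"xyz":[0,0,2.5],"angular":[0,0,0]}]'; python3 -m creep '[{"jaw":-0.15,"xyz":[0,0,0],"angular":[0,0,0]},{"jaw":-0.15,"xyz":[0,0,0],"angular":[0,0,0]},{"jaw":-0.15,"xyz":[0,0,0],"angular":[0,0,0]},{"jaw":-0.15,"xyz":[0,0,0],"angular":[0,0,0]},{"jaw":-0.15,"xyz":[0,0,-20],"angular":[0,0,0]},{"jaw":-0.15,"xyz":[0,0,-60],"angular":[0,0,0]},{"jaw":-0.15,"xyz":[0,0,-120],"angular":[0,0,0]},{"jaw":-0.15,"xyz":[0,0,-180],"angular":[0,0,0]},{"jaw":-0.15,"xyz":[0,0,-210],"angular":[0,0,0]},{"jaw":-0.15,"xyz":[0,0,-210],"angular":[0,0,0]}]'; python3 plan.py 524.1 257.6 340 113.4
```

```text
clock: 19.77
eef_pos: [490.3, -281.1, 131.2]
tool_rot: [3.136, -0.001, 1.087]
force: [-1.4, 1.5, 7.4]
width: 8.5
gripper_force: 60.1
clock: 21.02
eef_pos: [489.7, -281.3, 342.1]
tool_rot: [3.133, -0.0, 1.087]
force: [-0.3, 0.4, -0.7]
width: 35.9
gripper_force: 0.0
t 21.02 p [ 489.7 -281.3  342.1] rpy [179.5  -0.   62.3] w 35.9 gf 0.0 F [-0.3  0.4 -0.7]
[524.1, 257.6, 340.0, 113.4] shift [493.0, -220.3, 0.4] turn [0.008, 0.003, -0.892] rows>= 8.6
```

```bash
python3 -m creep '[{"jaw":-0.15,"xyz":[493,-220,0],"angular":[0.008,0.003,-0.892]},{"jaw":-0.15,"xyz":[493,-220,0],"angular":[0.008,0.003,-0.892]},{"jaw":-0.15,"xyz":[493,-220,0],"angular":[0.008,0.003,-0.892]},{"jaw":-0.15,"xyz":[493,-220,0],"angular":[0.008,0.003,-0.892]},{"jaw":-0.15,"xyz":[493,-220,0],"angular":[0.008,0.003,-0.892]},{"jaw":-0.15,"xyz":[493,-220,0],"angular":[0.008,0.003,-0.892]},{"jaw":-0.15,"xyz":[493,-220,0],"angular":[0.008,0.003,-0.892]},{"jaw":-0.15,"xyz":[493,-220,0],"angular":[0.008,0.003,-0.892]},{"jaw":-0.15,"xyz":[493,-220,0],"angular":[0.008,0.003,-0.892]},{"jaw":-0.15,"xyz":[493,-220,0],"angular":[0.008,0.003,-0.892]},{"jaw":-0.15,"xyz":[493,-220,0],"angular":[0.008,0.003,-0.892]},{"jaw":-0.15,"xyz":[493,-220,0],"angular":[0.008,0.003,-0.892]}]';  python3 plan.py 524.1 257.6 213.5 113.4
cat > bars.py <<'E'
from h import *
im,d,M=snap('wrist'); P,_,_=cloud(d,M); x,y,z=P.T
th=np.radians(23.4);rx=np.array([np.cos(th),np.sin(th)]);v=np.array([-rx[1],rx[0]])
for b in [(523.7,257.4),(487.8,336.3)]:
    t=(P[:,:2]-b)@np.c_[rx,v]; k=(abs(t[:,0])<12)&(abs(t[:,1])<45)&(z>212)&(z<224)
    if k.sum()>20: q=t[k]; print(b,'off',np.median(q[:,0]).round(1),np.percentile(q[:,1],[1,99]).round(1),np.median(z[k]).round(1),k.sum())
E
python3 bars.py; python3 tray.py
python3 - <<'E'
from h import *
im,d,M=snap('top')
cv2.imwrite('pics/t2.png',cv2.resize(im[60:300,250:530],(700,600),interpolation=cv2.INTER_CUBIC)[:,:,::-1])
E
```

```text
clock: 22.52
eef_pos: [523.7, 256.4, 338.8]
tool_rot: [-3.137, -0.003, 1.976]
force: [-0.8, -0.5, 0.3]
width: 36.5
gripper_force: 0.0
t 22.52 p [523.7 256.4 338.8] rpy [-179.7   -0.2  113.2] w 36.5 gf 0.0 F [-0.8 -0.5  0.3]
[524.1, 257.6, 213.5, 113.4] shift [0.6, 1.4, 125.3] turn [-0.005, -0.003, -0.003] rows>= 2.0
(523.7, 257.4) off 0.1 [-38.   37.7] 216.5 957
(487.8, 336.3) off 0.3 [-37.1  38. ] 216.5 1307
panel x [-285.  -278.6 -271.9] y [-171.   171.8] 807
handle [-326.9   -1.6  144.3] y [-61.8  64. ] 253
floor [-251.  -163.6] y [-142.6  145.3] 2901
walls [-286.4 -159.3] y [-152.9  154.3] 443
```

View pics/t2.png

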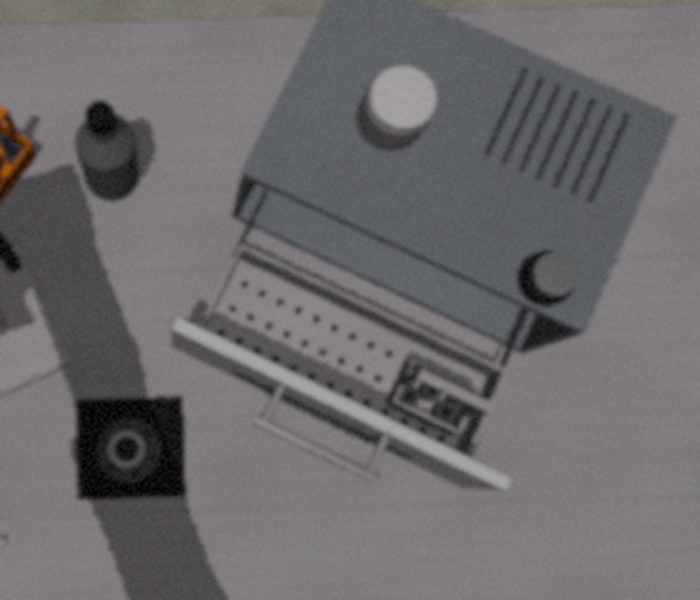

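The drawer is open with basket 1 upright at the right end (440,395), and the flange stands within the mat (128,448). Next is basket 2.

```bash
python3 -m creep '[{"jaw":-0.15,"xyz":[0.6,1,40],"angular":[-0.005,-0.003,-0.003]},{"jaw":-0.15,"xyz":[0.6,1,75],"angular":[-0.005,-0.003,-0.003]},{"jaw":-0.15,"xyz":[0.6,1,105],"angular":[-0.005,-0.003,-0.003]},{"jaw":-0.15,"xyz":[0.6,1,125],"angular":[-0.005,-0.003,-0.003]},{"jaw":-0.15,"xyz":[0.6,1,125],"angular":[-0.005,-0.003,-0.003]},{"jaw":-1,"xyz":[0.6,1,125],"angular":[-0.005,-0.003,-0.003]},{"jaw":-1,"xyz":[0.6,1,125],"angular":[-0.005,-0.003,-0.003]},{"jaw":-1,"xyz":[0.6,1,125],"angular":[-0.005,-0.003,-0.003]},{"jaw":-1,"xyz":[0.6,1,125],"angular":[-0.005,-0.003,-0.003]}]'
python3 -m creep '[{"jaw":-1,"xyz":[0,0,-12],"angular":[0,0,0]},{"jaw":-1,"xyz":[0,0,-25],"angular":[0,0,0]},{"jaw":-1,"xyz":[0,0,-37],"angular":[0,0,0]},{"jaw":-1,"xyz":[0,0,-37],"angular":[0,0,0]},{"jaw":-1,"xyz":[0,-15,-37],"angular":[0,0,0]},{"jaw":-1,"xyz":[0,-35,-37],"angular":[0,0,0]},{"jaw":-1,"xyz":[0,-55,-37],"angular":[0,0,0]},{"jaw":-1,"xyz":[0,-75,-37],"angular":[0,0,0]},{"jaw":-1,"xyz":[0,-85,-60],"angular":[0,0,0]},{"jaw":-1,"xyz":[0,-85,-90],"angular":[0,0,0]},{"jaw":-1,"xyz":[0,-85,-115],"angular":[0,0,0]},{"jaw":-1,"xyz":[0,-85,-115],"angular":[0,0,0]}]'
python3 plan.py 534 -193.2 320 62.25
```

```text
clock: 23.8
eef_pos: [524.6, 259.6, 215.3]
tool_rot: [3.138, -0.0, 1.982]
force: [0.3, -0.7, 6.9]
width: 8.0
gripper_force: 59.1
clock: 25.3
eef_pos: [446.6, 225.8, 330.2]
tool_rot: [3.137, -0.001, 1.982]
force: [-0.2, -0.2, -3.1]
width: 8.6
gripper_force: 58.8
t 25.3 p [446.6 225.8 330.2] rpy [ 1.797e+02 -1.000e-01  1.136e+02] w 8.6 gf 58.8 F [-0.2 -0.2 -3.1]
[534.0, -193.2, 320.0, 62.25] shift [-419.0, -87.3, 9.3] turn [0.004, -0.003, 0.895] rows>= 6.9
```

```bash
python3 -m creep '[{"jaw":-1,"xyz":[-20,-4,9],"angular":[0,0,0.05]},{"jaw":-1,"xyz":[-65,-13,9],"angular":[0,0,0.14]},{"jaw":-1,"xyz":[-115,-24,9],"angular":[0,0,0.25]},{"jaw":-1,"xyz":[-165,-34,9],"angular":[0,0,0.36]},{"jaw":-1,"xyz":[-215,-45,9],"angular":[0,0,0.47]},{"jaw":-1,"xyz":[-265,-55,9],"angular":[0,0,0.58]},{"jaw":-1,"xyz":[-315,-65,9],"angular":[0,0,0.69]},{"jaw":-1,"xyz":[-360,-75,9],"angular":[0,0,0.78]},{"jaw":-1,"xyz":[-395,-82,9],"angular":[0,0,0.85]},{"jaw":-1,"xyz":[-419,-87.3,9],"angular":[0.004,-0.003,0.895]},{"jaw":-1,"xyz":[-419,-87.3,9],"angular":[0.004,-0.003,0.895]},{"jaw":-1,"xyz":[-419,-87.3,9],"angular":[0.004,-0.003,0.895]}]'; python3 plan.py 534 -193.2 130 62.25
```

```text
clock: 26.8
eef_pos: [531.8, -193.3, 318.1]
tool_rot: [-3.137, 0.003, 1.085]
force: [-0.3, 0.1, -2.5]
width: 8.6
gripper_force: 58.8
t 26.8 p [ 531.8 -193.3  318.1] rpy [-179.7    0.2   62.2] w 8.6 gf 58.8 F [-0.3  0.1 -2.5]
[534.0, -193.2, 130.0, 62.25] shift [1.7, 2.8, 188.1] turn [-0.005, 0.003, -0.001] rows>= 3.0
```

```bash
python3 -m creep '[{"jaw":-1,"xyz":[1,1.5,15],"angular":[-0.005,0.003,0]},{"jaw":-1,"xyz":[1,1.5,45],"angular":[-0.005,0.003,0]},{"jaw":-1,"xyz":[1,1.5,75],"angular":[-0.005,0.003,0]},{"jaw":-1,"xyz":[1,1.5,105],"angular":[-0.005,0.003,0]},{"jaw":-1,"xyz":[1,1.5,135],"angular":[-0.005,0.003,0]},{"jaw":-1,"xyz":[1,1.5,160],"angular":[-0.005,0.003,0]},{"jaw":-1,"xyz":[1,1.5,175],"angular":[-0.005,0.003,0]},{"jaw":-1,"xyz":[1,1.5,183],"angular":[-0.005,0.003,0]},{"jaw":-1,"xyz":[1,1.5,187],"angular":[-0.005,0.003,0]},{"jaw":-1,"xyz":[1,1.5,189],"angular":[-0.005,0.003,0]},{"jaw":-1,"xyz":[1,1.5,189],"angular":[-0.005,0.003,0]}]'; python3 plan.py
```

```text
clock: 28.18
eef_pos: [535.0, -194.0, 131.5]
tool_rot: [3.136, -0.0, 1.087]
force: [-0.2, 0.2, 0.9]
width: 8.8
gripper_force: 59.2
t 28.18 p [ 535.  -194.   131.5] rpy [179.7  -0.   62.3] w 8.8 gf 59.2 F [-0.2  0.2  0.9]
```

```bash
python3 -m creep '[{"jaw":-1,"xyz":[0,0,1],"angular":[0,0,0]},{"jaw":-0.15,"xyz":[0,0,1],"angular":[0,0,0]},{"jaw":-0.15,"xyz":[0,0,0],"angular":[0,0,0]},{"jaw":-0.15,"xyz":[0,0,0],"angular":[0,0,0]},{"jaw":-0.15,"xyz":[0,0,0],"angular":[0,0,0]},{"jaw":-0.15,"xyz":[0,0,-20],"angular":[0,0,0]},{"jaw":-0.15,"xyz":[0,0,-60],"angular":[0,0,0]},{"jaw":-0.15,"xyz":[0,0,-120],"angular":[0,0,0]},{"jaw":-0.15,"xyz":[0,0,-180],"angular":[0,0,0]},{"jaw":-0.15,"xyz":[0,0,-210],"angular":[0,0,0]},{"jaw":-0.15,"xyz":[0,0,-210],"angular":[0,0,0]}]'; python3 plan.py 488.1 336.5 340 113.4
```

```text
clock: 29.55
eef_pos: [534.6, -194.2, 343.0]
tool_rot: [3.134, -0.001, 1.087]
force: [-0.2, -0.3, -0.9]
width: 36.1
gripper_force: 0.0
t 29.55 p [ 534.6 -194.2  343. ] rpy [ 1.795e+02 -1.000e-01  6.230e+01] w 36.1 gf 0.0 F [-0.2 -0.3 -0.9]
[488.1, 336.5, 340.0, 113.4] shift [448.1, -288.1, 1.1] turn [0.008, 0.003, -0.892] rows>= 8.5
```

```bash
python3 -m creep '[{"jaw":-0.15,"xyz":[448,-288,0],"angular":[0.008,0.003,-0.892]},{"jaw":-0.15,"xyz":[448,-288,0],"angular":[0.008,0.003,-0.892]},{"jaw":-0.15,"xyz":[448,-288,0],"angular":[0.008,0.003,-0.892]},{"jaw":-0.15,"xyz":[448,-288,0],"angular":[0.008,0.003,-0.892]},{"jaw":-0.15,"xyz":[448,-288,0],"angular":[0.008,0.003,-0.892]},{"jaw":-0.15,"xyz":[448,-288,0],"angular":[0.008,0.003,-0.892]},{"jaw":-0.15,"xyz":[448,-288,0],"angular":[0.008,0.003,-0.892]},{"jaw":-0.15,"xyz":[448,-288,0],"angular":[0.008,0.003,-0.892]},{"jaw":-0.15,"xyz":[448,-288,0],"angular":[0.008,0.003,-0.892]},{"jaw":-0.15,"xyz":[448,-288,0],"angular":[0.008,0.003,-0.892]},{"jaw":-0.15,"xyz":[448,-288,0],"angular":[0.008,0.003,-0.892]},{"jaw":-0.15,"xyz":[448,-288,0],"angular":[0.008,0.003,-0.892]}]'; python3 plan.py 488.1 336.5 213.5 113.4; python3 bars.py
```

```text
clock: 31.05
eef_pos: [487.6, 335.4, 339.5]
tool_rot: [-3.137, -0.003, 1.976]
force: [0.1, 0.9, 0.3]
width: 36.0
gripper_force: 0.0
t 31.05 p [487.6 335.4 339.5] rpy [-179.7   -0.2  113.2] w 36.0 gf 0.0 F [0.1 0.9 0.3]
[488.1, 336.5, 213.5, 113.4] shift [0.5, 1.4, 126.0] turn [-0.004, -0.003, -0.003] rows>= 2.0
(487.8, 336.3) off 0.8 [-37.1  38.2] 216.5 965
```

```bash
python3 -m creep '[{"jaw":-0.15,"xyz":[0.6,1.4,40],"angular":[-0.004,-0.003,-0.003]},{"jaw":-0.15,"xyz":[0.6,1.4,75],"angular":[-0.004,-0.003,-0.003]},{"jaw":-0.15,"xyz":[0.6,1.4,105],"angular":[-0.004,-0.003,-0.003]},{"jaw":-0.15,"xyz":[0.6,1.4,125.5],"angular":[-0.004,-0.003,-0.003]},{"jaw":-0.15,"xyz":[0.6,1.4,125.5],"angular":[-0.004,-0.003,-0.003]},{"jaw":-1,"xyz":[0.6,1.4,125.5],"angular":[-0.004,-0.003,-0.003]},{"jaw":-1,"xyz":[0.6,1.4,125.5],"angular":[-0.004,-0.003,-0.003]},{"jaw":-1,"xyz":[0.6,1.4,125.5],"angular":[-0.004,-0.003,-0.003]},{"jaw":-1,"xyz":[0.6,1.4,125.5],"angular":[-0.004,-0.003,-0.003]}]'
python3 -m creep '[{"jaw":-1,"xyz":[0,0,-12],"angular":[0,0,0]},{"jaw":-1,"xyz":[0,0,-25],"angular":[0,0,0]},{"jaw":-1,"xyz":[0,0,-37],"angular":[0,0,0]},{"jaw":-1,"xyz":[0,0,-37],"angular":[0,0,0]},{"jaw":-1,"xyz":[0,-15,-37],"angular":[0,0,0]},{"jaw":-1,"xyz":[0,-35,-37],"angular":[0,0,0]},{"jaw":-1,"xyz":[0,-55,-37],"angular":[0,0,0]},{"jaw":-1,"xyz":[0,-75,-37],"angular":[0,0,0]},{"jaw":-1,"xyz":[0,-75,-60],"angular":[0,0,0]},{"jaw":-1,"xyz":[0,-75,-90],"angular":[0,0,0]},{"jaw":-1,"xyz":[0,-75,-115],"angular":[0,0,0]},{"jaw":-1,"xyz":[0,-75,-115],"angular":[0,0,0]}]'
python3 plan.py 579 -107.5 320 62.25
```

```text
clock: 32.22
eef_pos: [488.6, 338.6, 215.5]
tool_rot: [3.139, -0.001, 1.982]
force: [0.4, -2.0, 5.8]
width: 8.7
gripper_force: 59.1
clock: 33.72
eef_pos: [419.8, 308.9, 330.5]
tool_rot: [3.138, -0.002, 1.982]
force: [-0.0, -1.0, -2.7]
width: 8.4
gripper_force: 58.8
t 33.73 p [419.8 308.9 330.5] rpy [ 1.798e+02 -1.000e-01  1.136e+02] w 8.4 gf 58.8 F [-0.  -1.  -2.7]
[579.0, -107.5, 320.0, 62.25] shift [-445.4, -20.5, 9.6] turn [0.003, -0.003, 0.895] rows>= 7.1
```

```bash
python3 -m creep '[{"jaw":-1,"xyz":[-20,-1,0],"angular":[0,0,0.05]},{"jaw":-1,"xyz":[-70,-3,0],"angular":[0,0,0.14]},{"jaw":-1,"xyz":[-120,-6,0],"angular":[0,0,0.25]},{"jaw":-1,"xyz":[-175,-8,0],"angular":[0,0,0.36]},{"jaw":-1,"xyz":[-230,-11,3],"angular":[0,0,0.47]},{"jaw":-1,"xyz":[-285,-13,6],"angular":[0,0,0.58]},{"jaw":-1,"xyz":[-335,-16,9],"angular":[0,0,0.69]},{"jaw":-1,"xyz":[-385,-18,9],"angular":[0,0,0.78]},{"jaw":-1,"xyz":[-420,-19,9],"angular":[0,0,0.85]},{"jaw":-1,"xyz":[-445,-20.5,9],"angular":[0.003,-0.003,0.895]},{"jaw":-1,"xyz":[-445,-20.5,9],"angular":[0.003,-0.003,0.895]},{"jaw":-1,"xyz":[-445,-20.5,9],"angular":[0.003,-0.003,0.895]}]'; python3 plan.py 579 -107.5 130 62.25
```

```text
clock: 35.22
eef_pos: [576.9, -107.6, 318.8]
tool_rot: [-3.137, 0.004, 1.086]
force: [-0.1, 0.1, -2.9]
width: 8.9
gripper_force: 58.8
t 35.23 p [ 576.9 -107.6  318.8] rpy [-179.8    0.2   62.2] w 8.9 gf 58.8 F [-0.1  0.1 -2.9]
[579.0, -107.5, 130.0, 62.25] shift [1.8, 2.6, 188.8] turn [-0.004, 0.004, -0.001] rows>= 3.0
```

```bash
python3 -m creep '[{"jaw":-1,"xyz":[1,1.5,15],"angular":[-0.005,0.003,0]},{"jaw":-1,"xyz":[1,1.5,45],"angular":[-0.005,0.003,0]},{"jaw":-1,"xyz":[1,1.5,75],"angular":[-0.005,0.003,0]},{"jaw":-1,"xyz":[1,1.5,105],"angular":[-0.005,0.003,0]},{"jaw":-1,"xyz":[1,1.5,135],"angular":[-0.005,0.003,0]},{"jaw":-1,"xyz":[1,1.5,160],"angular":[-0.005,0.003,0]},{"jaw":-1,"xyz":[1,1.5,175],"angular":[-0.005,0.003,0]},{"jaw":-1,"xyz":[1,1.5,183],"angular":[-0.005,0.003,0]},{"jaw":-1,"xyz":[1,1.5,187.5],"angular":[-0.005,0.003,0]},{"jaw":-1,"xyz":[1,1.5,190],"angular":[-0.005,0.003,0]},{"jaw":-1,"xyz":[1,1.5,190],"angular":[-0.005,0.003,0]}]'; python3 plan.py
```

```text
clock: 36.6
eef_pos: [580.5, -108.5, 131.7]
tool_rot: [3.135, -0.001, 1.087]
force: [-0.1, -0.0, 5.3]
width: 8.6
gripper_force: 59.7
t 36.6 p [ 580.5 -108.5  131.7] rpy [179.6  -0.   62.3] w 8.6 gf 59.7 F [-0.1 -0.   5.3]
```

```bash
python3 -m creep '[{"jaw":-0.15,"xyz":[0,0,0],"angular":[0,0,0]},{"jaw":-0.15,"xyz":[0,0,0],"angular":[0,0,0]},{"jaw":-0.15,"xyz":[0,0,0],"angular":[0,0,0]},{"jaw":-0.15,"xyz":[0,0,0],"angular":[0,0,0]},{"jaw":-0.15,"xyz":[0,0,-20],"angular":[0,0,0]},{"jaw":-0.15,"xyz":[0,0,-60],"angular":[0,0,0]},{"jaw":-0.15,"xyz":[0,0,-120],"angular":[0,0,0]},{"jaw":-0.15,"xyz":[0,0,-180],"angular":[0,0,0]},{"jaw":-0.15,"xyz":[0,0,-200],"angular":[0,0,0]},{"jaw":-0.15,"xyz":[0,0,-200],"angular":[0,0,0]}]'; python3 plan.py 436.5 -142.5 250 62.25 500 100 330 62.25
```

```text
clock: 37.85
eef_pos: [579.2, -107.8, 331.5]
tool_rot: [3.135, -0.001, 1.087]
force: [0.6, -0.2, -0.4]
width: 36.3
gripper_force: 0.0
t 37.85 p [ 579.2 -107.8  331.5] rpy [ 1.796e+02 -1.000e-01  6.230e+01] w 36.3 gf 0.0 F [ 0.6 -0.2 -0.4]
[436.5, -142.5, 250.0, 62.25] shift [-97.2, -110.7, 80.6] turn [0.007, -0.001, 0.0] rows>= 2.7
[500.0, 100.0, 330.0, 62.25] shift [147.1, -166.8, 0.5] turn [0.007, -0.001, 0.0] rows>= 3.6
```

Move above the handle and look at the tray on the way.

```bash
python3 -m creep '[{"jaw":-0.15,"xyz":[-97.2,-110.7,20],"angular":[0.007,-0.001,0]},{"jaw":-0.15,"xyz":[-97.2,-110.7,40],"angular":[0.007,-0.001,0]},{"jaw":-0.15,"xyz":[-97.2,-110.7,60],"angular":[0.007,-0.001,0]},{"jaw":-0.15,"xyz":[-97.2,-110.7,80],"angular":[0.007,-0.001,0]},{"jaw":-0.15,"xyz":[-97.2,-110.7,80],"angular":[0.007,-0.001,0]},{"jaw":-0.15,"xyz":[-97.2,-110.7,80],"angular":[0.007,-0.001,0]}]'; python3 plan.py 436.5 -142.5 141 62.25
python3 - <<'E'
from h import *
from spots import *
im,d,M=snap('scene'); cv2.imwrite('pics/s2.png',cv2.resize(im[60:360,170:450],(560,600),interpolation=cv2.INTER_CUBIC)[:,:,::-1])
for cam in ['scene','top','wrist']:
    if cam!='scene': im,d,M=snap(cam)
    P,_,_=cloud(d,M)
    q=np.c_[(P[:,:2]-c)@ux,(P[:,:2]-c)@uy,P[:,2]]
    for y in (-98,0,98):
        k=(abs(q[:,2]-132)<7)&(abs(q[:,0]+217)<20)&(abs(q[:,1]-y)<47)
        if k.sum()>15: print(cam,y,'bar',np.median(q[k],0).round(1),np.percentile(q[k,1],[2,98]).round(1),k.sum())
    k=(abs(q[:,2]-143)<4)&(q[:,0]<-310)&(q[:,0]>-350)&(abs(q[:,1])<40);print(cam,'handle',np.median(q[k],0).round(1),k.sum())
    k=(P[:,2]>64)&(P[:,2]<82)&(abs(P[:,0]-450)<60)&(abs(P[:,1]-40)<60)
    if k.sum()>10:print(cam,'flange',cv2.minEnclosingCircle(P[k,:2].astype(np.float32)),k.sum())
E
```

```text
clock: 38.6
eef_pos: [435.8, -142.3, 249.5]
tool_rot: [-3.138, 0.002, 1.087]
force: [-0.1, 0.8, 0.0]
width: 36.1
gripper_force: 0.0
t 38.6 p [ 435.8 -142.3  249.5] rpy [-1.798e+02  1.000e-01  6.230e+01] w 36.1 gf 0.0 F [-0.1  0.8  0. ]
[436.5, -142.5, 141.0, 62.25] shift [0.3, 1.1, 108.5] turn [-0.004, 0.002, 0.001] rows>= 1.7
scene 0 bar [-217.5   -2.9  132.1] [-40.2  33.6] 86
scene 98 bar [-218.8   95.7  132.6] [ 57.9 131.5] 85
scene handle [-326.9    7.8  142.7] 46
scene flange ((443.1070251464844, 42.3040885925293), 19.447101593017578) 107
top 0 bar [-216.2    8.9  134.4] [-20.2  35.8] 112
top 98 bar [-217.1   95.2  134.5] [ 58.8 131.7] 143
top handle [-326.7   22.6  144.1] 58
top flange ((444.2684326171875, 42.81895446777344), 18.783231735229492) 172
wrist -98 bar [-216.2  -74.8  132.2] [-92. -62.] 421
wrist 0 bar [-2.180e+02 -1.000e-01  1.324e+02] [-39.5  34.6] 1252
wrist 98 bar [-218.5   97.1  132.5] [ 57.7 131.1] 1810
wrist handle [-327.     2.8  142.7] 1047
wrist flange ((442.4466857910156, 40.780494689941406), 18.967723846435547) 1023
```

View pics/s2.png

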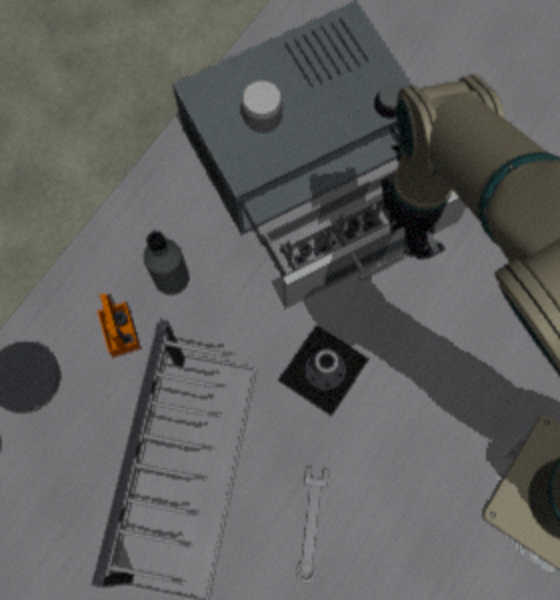

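The rack is empty, the baskets are upright in the tray (bars at z 132, at the right own coordinates), and the flange is on the mat at (325,360). Pinch the handle and push home.

```bash
python3 -m creep '[{"jaw":-0.15,"xyz":[0.3,1,35],"angular":[-0.004,0.002,0]},{"jaw":-0.15,"xyz":[0.3,1,65],"angular":[-0.004,0.002,0]},{"jaw":-0.15,"xyz":[0.3,1,90],"angular":[-0.004,0.002,0]},{"jaw":-0.15,"xyz":[0.3,1,108],"angular":[-0.004,0.002,0]},{"jaw":-0.15,"xyz":[0.3,1,108],"angular":[-0.004,0.002,0]},{"jaw":-1,"xyz":[0.3,1,108],"angular":[-0.004,0.002,0]},{"jaw":-1,"xyz":[0.3,1,108],"angular":[-0.004,0.002,0]},{"jaw":-1,"xyz":[0.3,1,108],"angular":[-0.004,0.002,0]},{"jaw":-1,"xyz":[0.3,1,108],"angular":[-0.004,0.002,0]}]'; python3 plan.py
python3 -m creep '[{"jaw":-1,"xyz":[0,6,0],"angular":[0,0,0]},{"jaw":-1,"xyz":[0,18,0],"angular":[0,0,0]},{"jaw":-1,"xyz":[0,31,0],"angular":[0,0,0]},{"jaw":-1,"xyz":[0,44,0],"angular":[0,0,0]},{"jaw":-1,"xyz":[0,57,0],"angular":[0,0,0]},{"jaw":-1,"xyz":[0,70,0],"angular":[0,0,0]},{"jaw":-1,"xyz":[0,83,0],"angular":[0,0,0]},{"jaw":-1,"xyz":[0,96,0],"angular":[0,0,0]},{"jaw":-1,"xyz":[0,109,0],"angular":[0,0,0]},{"jaw":-1,"xyz":[0,121,0],"angular":[0,0,0]},{"jaw":-1,"xyz":[0,131,0],"angular":[0,0,0]},{"jaw":-1,"xyz":[0,138,0],"angular":[0,0,0]}]'; python3 plan.py 570.7 -212.6 144 62.25
```

```text
clock: 39.88
eef_pos: [437.3, -142.8, 142.7]
tool_rot: [3.138, -0.001, 1.087]
force: [0.7, -0.4, 6.3]
width: 7.8
gripper_force: 58.7
t 39.88 p [ 437.3 -142.8  142.7] rpy [ 1.798e+02 -1.000e-01  6.230e+01] w 7.8 gf 58.7 F [ 0.7 -0.4  6.3]
clock: 41.38
eef_pos: [558.5, -206.6, 142.7]
tool_rot: [3.141, -0.001, 1.087]
force: [-3.4, 0.6, 7.4]
width: 7.7
gripper_force: 59.0
t 41.38 p [ 558.5 -206.6  142.7] rpy [ 1.80e+02 -1.00e-01  6.23e+01] w 7.7 gf 59.0 F [-3.4  0.6  7.4]
[570.7, -212.6, 144.0, 62.25] shift [0.4, 13.6, -1.3] turn [0.001, -0.001, 0.0] rows>= 0.2
```

```bash
python3 -m creep '[{"jaw":-1,"xyz":[0,5,0],"angular":[0,0,0]},{"jaw":-1,"xyz":[0,9,0],"angular":[0,0,0]},{"jaw":-1,"xyz":[0,12,0],"angular":[0,0,0]},{"jaw":-1,"xyz":[0,14,0],"angular":[0,0,0]},{"jaw":-1,"xyz":[0,15,0],"angular":[0,0,0]},{"jaw":-1,"xyz":[0,16,0],"angular":[0,0,0]},{"jaw":-1,"xyz":[0,16,0],"angular":[0,0,0]}]'; python3 plan.py
```

```text
clock: 42.25
eef_pos: [572.4, -213.9, 142.7]
tool_rot: [3.141, -0.001, 1.087]
force: [-1.0, 0.1, 6.3]
width: 7.8
gripper_force: 58.9
t 42.25 p [ 572.4 -213.9  142.7] rpy [ 1.80e+02 -1.00e-01  6.23e+01] w 7.8 gf 58.9 F [-1.   0.1  6.3]
```

```bash
python3 -m creep '[{"jaw":-1,"xyz":[0,1,0],"angular":[0,0,0]},{"jaw":-1,"xyz":[0,2,0],"angular":[0,0,0]},{"jaw":-1,"xyz":[0,3,0],"angular":[0,0,0]},{"jaw":-1,"xyz":[0,3,0],"angular":[0,0,0]}]'; python3 plan.py
```

```text
clock: 42.75
eef_pos: [572.5, -214.0, 142.7]
tool_rot: [-3.136, -0.002, 1.087]
force: [-7.9, 3.4, 13.3]
width: 7.7
gripper_force: 59.6
t 42.75 p [ 572.5 -214.   142.7] rpy [-1.797e+02 -1.000e-01  6.230e+01] w 7.7 gf 59.6 F [-7.9  3.4 13.3]
```

```bash
python3 -m creep '[{"jaw":-1,"xyz":[0,-1.5,0],"angular":[0,0,0]},{"jaw":-0.15,"xyz":[0,-1.5,0],"angular":[0,0,0]},{"jaw":-0.15,"xyz":[0,-1.5,0],"angular":[0,0,0]},{"jaw":-0.15,"xyz":[0,-1.5,0],"angular":[0,0,0]},{"jaw":-0.15,"xyz":[0,-1.5,0],"angular":[0,0,0]},{"jaw":-0.15,"xyz":[0,-1.5,-30],"angular":[0,0,0]},{"jaw":-0.15,"xyz":[0,-1.5,-80],"angular":[0,0,0]},{"jaw":-0.15,"xyz":[0,-1.5,-140],"angular":[0,0,0]},{"jaw":-1,"xyz":[0,-1.5,-140],"angular":[0,0,0]}]'; python3 plan.py 589.5 -362.3 260 62.25;  python3 - <<'E'
from h import *
from spots import *
for cam in ['top','scene']:
    im,d,M=snap(cam,'t3.png' if cam=='top' else None); P,_,_=cloud(d,M); q=np.c_[(P[:,:2]-c)@ux,(P[:,:2]-c)@uy,P[:,2]]
    k=(abs(q[:,2]-153)<3)&(q[:,0]<-122)&(q[:,0]>-200)&(abs(q[:,1])<170);print('paneltop own x',np.round(np.percentile(q[k,0],[3,50,97]),1),k.sum())
    k=(q[:,2]>138)&(q[:,2]<150)&(q[:,0]<-150)&(q[:,0]>-230)&(abs(q[:,1])<64);print('handle own',np.round(np.median(q[k],0),1),k.sum())
    k=(abs(P[:,0]-590)<35)&(abs(P[:,1]+362)<35)&(P[:,2]>185)&(P[:,2]<205); print('button',cv2.minEnclosingCircle(P[k,:2].astype(np.float32)),k.sum(),np.median(P[k,2]) if k.any() else 0)
E
```

```text
clock: 43.88
eef_pos: [575.9, -216.8, 286.7]
tool_rot: [3.131, -0.001, 1.087]
force: [-0.1, -0.2, -0.3]
width: 19.0
gripper_force: 0.0
t 43.88 p [ 575.9 -216.8  286.7] rpy [ 1.794e+02 -1.000e-01  6.230e+01] w 19.0 gf 0.0 F [-0.1 -0.2 -0.3]
[589.5, -362.3, 260.0, 62.25] shift [-122.4, 79.5, 27.3] turn [0.01, -0.001, 0.0] rows>= 2.4
paneltop own x [-132.8 -127.6 -122.4] 253
handle own [-172.8   53.3  143.9] 78
button ((0.0, 0.0), 0.0) 0 0
paneltop own x [-134.7 -128.5 -122.5] 186
handle own [-175.7    2.6  143.2] 127
button ((579.20166015625, -347.0672607421875), 4.657639026641846) 7 195.09914304434687
```

```bash
python3 -m creep '[{"jaw":-1,"xyz":[-122.5,79.5,0],"angular":[0.01,0,0]},{"jaw":-1,"xyz":[-122.5,79.5,0],"angular":[0.01,0,0]},{"jaw":-1,"xyz":[-122.5,79.5,20],"angular":[0.01,0,0]},{"jaw":-1,"xyz":[-122.5,79.5,45],"angular":[0.01,0,0]},{"jaw":-1,"xyz":[-122.5,79.5,55],"angular":[0.01,0,0]},{"jaw":-1,"xyz":[-122.5,79.5,55],"angular":[0.01,0,0]}]'; python3 plan.py 589.5 -362.3 216 62.25
```

```text
clock: 44.72
eef_pos: [586.8, -359.0, 225.0]
tool_rot: [-3.129, -0.001, 1.087]
force: [0.5, 0.8, -0.1]
width: 0.3
gripper_force: 0.0
t 44.73 p [ 586.8 -359.   225. ] rpy [-1.793e+02 -1.000e-01  6.230e+01] w 0.3 gf 0.0 F [ 0.5  0.8 -0.1]
[589.5, -362.3, 216.0, 62.25] shift [-1.7, 4.0, 9.0] turn [-0.013, -0.001, 0.001] rows>= 0.2
```

```bash
python3 -m creep '[{"jaw":-1,"xyz":[-1.7,2.5,4],"angular":[-0.01,0,0]},{"jaw":-1,"xyz":[-1.7,2.5,9],"angular":[-0.01,0,0]},{"jaw":-1,"xyz":[-1.7,2.5,12],"angular":[-0.01,0,0]},{"jaw":-1,"xyz":[-1.7,2.5,14],"angular":[-0.01,0,0]},{"jaw":-1,"xyz":[-1.7,2.5,16],"angular":[-0.01,0,0]},{"jaw":-1,"xyz":[-1.7,2.5,16],"angular":[-0.01,0,0]}]'
```

```text
clock: 45.48
eef_pos: [588.6, -362.7, 211.0]
tool_rot: [3.141, -0.001, 1.087]
force: [-1.0, 1.6, 3.5]
width: -0.3
gripper_force: 2.1
```

```bash
python3 -m creep '[{"jaw":-1,"xyz":[0,0,1.5],"angular":[0,0,0]},{"jaw":-1,"xyz":[0,0,3],"angular":[0,0,0]},{"jaw":-1,"xyz":[0,0,4],"angular":[0,0,0]},{"jaw":-1,"xyz":[0,0,4],"angular":[0,0,0]},{"jaw":-1,"xyz":[0,0,4],"angular":[0,0,0]}]'
python3 -m creep '[{"jaw":-1,"xyz":[0,0,0],"angular":[0,0,0]},{"jaw":-1,"xyz":[0,0,-20],"angular":[0,0,0]},{"jaw":-1,"xyz":[0,0,-70],"angular":[0,0,0]},{"jaw":-1,"xyz":[0,0,-130],"angular":[0,0,0]},{"jaw":-1,"xyz":[150,-150,-130],"angular":[0,0,0]},{"jaw":-1,"xyz":[150,-150,-130],"angular":[0,0,0]},{"jaw":-1,"xyz":[150,-150,-130],"angular":[0,0,0]},{"jaw":-1,"xyz":[150,-150,-130],"angular":[0,0,0]},{"jaw":-1,"xyz":[150,-150,-130],"angular":[0,0,0]}]'
python3 - <<'E'
from h import *
from spots import *
for cam in ['top','scene','wrist']:
    im,d,M=snap(cam); P,_,_=cloud(d,M); q=np.c_[(P[:,:2]-c)@ux,(P[:,:2]-c)@uy,P[:,2]]
    if cam=='scene': cv2.imwrite('pics/s4.png',cv2.resize(im[60:360,150:450],(600,600),interpolation=cv2.INTER_CUBIC)[:,:,::-1])
    k=(q[:,2]>138)&(q[:,2]<147)&(q[:,0]<-160)&(q[:,0]>-230)&(abs(q[:,1])<50);print(cam,'handle own',np.round(np.median(q[k],0),1),k.sum())
    k=(P[:,2]>64)&(P[:,2]<82)&(abs(P[:,0]-450)<60)&(abs(P[:,1]-40)<60)
    if k.sum()>10:print(cam,'flange',cv2.minEnclosingCircle(P[k,:2].astype(np.float32)),k.sum())
E
```

```text
clock: 46.1
eef_pos: [588.7, -362.7, 209.9]
tool_rot: [3.139, -0.002, 1.087]
force: [-4.4, 6.3, 18.5]
width: -0.1
gripper_force: 9.5
clock: 47.22
eef_pos: [525.4, -157.9, 336.6]
tool_rot: [-3.141, -0.002, 1.09]
force: [-0.2, -1.7, -0.3]
width: -0.0
gripper_force: 0.0
top handle own [-175.2   42.5  143.7] 20
top flange ((444.221435546875, 42.83198547363281), 18.82472801208496) 171
scene handle own [-176.4   13.4  143.7] 54
scene flange ((441.7369689941406, 42.60480880737305), 18.550765991210938) 105
wrist handle own [-176.1    3.9  142.6] 698
wrist flange ((443.31634521484375, 41.67665481567383), 19.128040313720703) 932
```

View pics/s4.png

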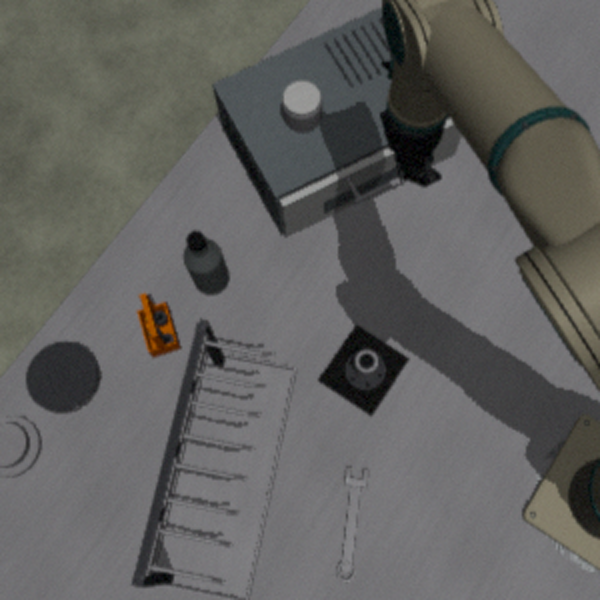

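The drawer is shut (handle at -176, as it should be when shut), the button bottomed out, the flange stands on the mat at (365,370), and the bystanders are untouched. Handing in.

```bash
python3 -c "
from cell import ctrl
print(ctrl.finish_job())"
```

```text
the job is handed in; nothing more can be done
None
```

Job handed in at about 47 s of robot time: the flange is upright on the mat, all three hanging baskets are in the drawer, the drawer was pushed to its stop, and only then was the start button pressed fully down; the oil bottle, tin and spanner were left where they were.

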